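# Hold a collect order over the counter scanner

## Task

One of the two grey carriers on the shop counter holds a collect order, a jar and a small carton; the other carrier is empty. Pick the full one up by its handle, carry it level so that nothing in it falls over, and hold it over the flat counter scanner so that the label under it can be read: centred over the glass, long side along the glass's long side, level and still, its underside about 10 cm above the glass. Finish while holding it there, without setting it down or touching the scanner, and leave everything else on the counter where it is.

Things in the scene. Friction and masses are not known exactly. Their poses are not given: they have to be found in the camera images.
- order: the grey open carrier that holds the jar and the small carton: tray 150 mm (its x) by 110 mm (its y), walls 35 mm high and 4 mm thick, floor 4 mm, with a fixed carrying handle across it. Origin: centre of its underside; z up. 0.28 kg empty, up to about 0.65 kg with its goods
- order_handle (a point): middle of that carrier's handle bar, 115 mm above its underside. The bar runs along the carrier's x, straight, level, 14 mm wide (y) by 20 mm high, about 130 mm free between its two end posts; same axes as the carrier. The goods end at least 40 mm below the underside of the bar
- spare: the other carrier, identical but empty (its handle bar ends 125 mm above the counter), standing upright on the counter; origin centre of its underside; stays where it is. The two carriers and the scanner stand side by side, in any order
- jar_mid (a point): centre of the small amber glass jar with a white lid and paper label standing loose in the carrier, 44 mm diameter, 58 mm high; z up its axis
- carton_mid (a point): centre of the small cardboard carton standing loose in the carrier, 45 x 45 mm, 50 mm high; z up
- scanner: flat black counter scanner, fixed, housing 210 mm (its x) by 150 mm (its y), glass in its top; origin centre of its underside on the counter
- scanner_glass (a point): centre of the scanner's glass, on its upper face, 45 mm above the counter; the glass measures 150 mm along x (long side) by 90 mm along y; z up
- till_roll: white till-paper roll standing on end, 56 mm diameter, 57 mm high, among the carriers and the scanner; bystander. Origin: centre of its underside
- water: closed clear water bottle, 64 mm diameter, 200 mm high, farther from the robot than the carriers and the scanner; bystander. Origin: centre of its underside
- pen_cup: black pen cup, 72 mm diameter, 95 mm high, farther from the robot than the carriers and the scanner; bystander. Origin: centre of its underside
- phone: black phone lying flat, 148 x 72 x 9 mm, near the robot; bystander. Origin: centre of its underside
- stapler: stapler, 130 x 34 mm, 42 mm high, near the robot; bystander. Origin: centre of its underside
Not all that is in view belongs to the job. What is shaped like the order but green or red is not meant.

How it is judged:
By the outcome, as a careful person would: the job done as asked, in the order asked, and still so for the second after the job is handed in, while the arm keeps its last pose, push and grip.
It also fails if it takes over 45 s, if anything falls off the work surface, if the arm or the gripper's body presses on something with over 40 N, if the wrist force passes 120 N, or if a joint passes its speed limit or range.

## Robot

A 6-joint arm with a two-finger parallel gripper is mounted at the origin on the work surface. World frame = base frame: x ahead of the robot, y to its left, z up, the work surface at z = 0. Lengths are in m, angles in rad, forces in N, time in s.
With the tool pointing down it reaches from about 0.35 to 0.85 m from the base axis. Payload 8.1 kg.
Tool frame: the origin (TCP) lies at the centre of the arm's flange, where the gripper is bolted on; the fingertips stand 186 mm ahead of it and the grasp point (between the pads) lies 167 mm ahead of it; z points along the fingers, y is the line along which they close (so a half turn about z gives the same grasp; the last joint's range is limited). The gripper opens to 93 mm and grips with 3 to 60 N. Pads are 15 mm wide; open, the fingers measure 128 mm over their backs; the gripper's body (75 mm by 188 mm) begins 65 mm behind the grasp point.
Start: joints at [-1.353, 0.13, 1.488, -0, 1.523, -0.085], TCP at [0.179, -0.573, 0.405] pointing down, gripper open.
Joint ranges: [-2.96, 2.96], [-0.89, 2.26], [0.02, 2.5], [-1.34, 4.48], [0, 2.73], [-2.66, 2.66]. Speed limits (rad/s): [2.39, 2.39, 2.79, 3.14, 3.14, 3.14].

## Interface

Orientations are given as a rotation vector (axis times angle).
In Python, from plant import read_state, read_camera, camera_params, robot gives the robot as it stands.
- The arm moves only by the tool carry_out, never from a script. Its argument "targets" is a list of rows, each an object of numbers: "hand": the opening in per cent of the stroke, from 0 (shut) to 100 (fully open); "x", "y", "z": the shift along the tool's x, y, z in m; "ax", "ay", "az": the turn, a rotation vector about the tool's x, y, z in rad. In form: [{"hand": .., "x": .., "y": .., "z": .., "ax": .., "ay": .., "az": ..}, ...]. A call has 1 to 8 rows; each row is the pose to reach, as a shift and turn from the pose commanded when the call began, along the tool's axes at that moment; what a row does not reach only later rows make up. A row lasts 1/8 s, in which the tool goes at most 62.5 mm and 10.7 degrees, less where a joint would pass 70% of its speed; a pose out of reach is approached as far as the arm can. A call with a gripper value outside its range is refused whole. The fingers move at their own pace and stop on an object; "newtons" is the grip in N (left out, the last holds). Time passes only in rows, so rows that repeat a pose let the fingers close. It gives the time, the measured TCP pose, the force, the opening and the grip force at its end, in the units of the state.
- read_state(): the state, without advancing time (a new reading comes with each control period).
- read_camera(name): name is "scene" or "top" or "wrist"; returns (picture, depth): 480x640x3 uint8, blue, green, red; 480x640 float32, m along the optical axis (not along the pixel's ray), 0 where there is no reading.
- camera_params(name): a dict with "fx", "fy", "cx", "cy" (pixels), "position" and "rotation" of the camera in the world. Camera axes: x right, y up, looking along -z (the intrinsics and any distortion apply to the point x, -y, -z); pixel columns grow to the right and rows downward; lengths in m; the calibration is good to about 2 mm. The wrist camera is an equidistant fisheye: a pixel r from the principal point sees the ray r / f radians off the axis. A picture is of the moment at which its call begins: read the wrist's pose just before it. camera_params takes no time and is no camera call; for the wrist camera it gives the pose at the moment of the call.
- robot.close_job(): hands the job in; it is judged then, once.
The state is a dict: "t": time; "q": joint angles; "dq": joint speeds; "joint_torque": joint torques, N m; "tool_pos": TCP position; "orientation": TCP orientation; "force": force on the tool from outside, world axes, zero at the start; "wrist_torque": the same for the moment, N m; "opening": finger opening in m; "gripper_force": force on a finger pad.
Only numpy, scipy, OpenCV 4.12 (cv2) and the standard library are available. Lean on these libraries where they do the work, as an engineer would, in place of code of your own. Each camera call takes 0.05 s, during which the arm holds its last target. There are 200 camera calls.

## Working session

There is one attempt and no reset: what is moved stays moved. The work goes in short steps, Python scripts to look and compute and a tool call to move; the robot and the scene stay as the last step left them, time stands still between calls to the robot, and variables do not carry over. Pictures are saved under pics/ and viewed, at most 10 in all, crops included, and the job is handed in when it is done.

Besides the shell and the picture viewer there is one more tool, called after "Request:" as name(argument=value, ...), one argument or row to a line, values as JSON. carry_out: Moves the arm, as the interface text tells. Its arguments: {"type":"object","properties":{"targets":{"type":"array","items":{"type":"object","properties":{"hand":{"type":"number"},"x":{"type":"number"},"y":{"type":"number"},"z":{"type":"number"},"ax":{"type":"number"},"ay":{"type":"number"},"az":{"type":"number"}}}},"newtons":{"type":"number"}},"required":["targets"]}

```bash
mkdir -p pics; cat > h.py <<'E'
import numpy as np, cv2
from scipy.spatial.transform import Rotation as R
from plant import read_state, read_camera, camera_params, robot
def world(name,p,dep):
    "per-pixel world points (pinhole)"
    v,u=np.mgrid[0:480,0:640]
    c=np.stack([(u-p['cx'])/p['fx']*dep,-(v-p['cy'])/p['fy']*dep,-dep],-1)
    return c@np.array(p['rotation']).reshape(3,3).T+np.array(p['position'])
E
python3 - <<'E'
from h import *
for n in('top','scene'):
    p=camera_params(n);im,d=read_camera(n);cv2.imwrite(f'pics/{n}0.png',im);np.savez(f'{n}0.npz',im=im,d=d,w=world(n,p,d));print(n,p)
print(read_state())
E
```

```text
Traceback (most recent call last):
  File "h.py", line 8, in world
    return c@np.array(p['rotation']).reshape(3,3).T+np.array(p['position'])
             ~~~~~~~~~~~~~~~~~~~~~~~~~~~~~~~^^^^^
ValueError: cannot reshape array of size 3 into shape (3,3)
```

View pics/top0.png

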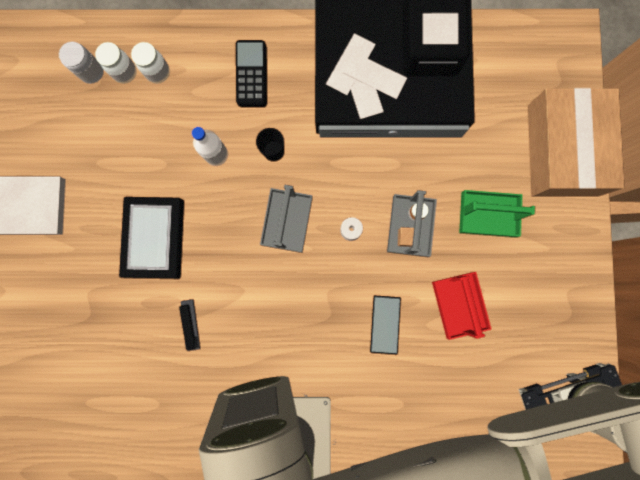

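The top view shows these candidates:
- Grey carrier at (412,225), with a white-lidded jar at (420,211) and a carton at (406,236). This is the order.
- Empty grey carrier at (287,219). This is the spare.
- Green tray at (492,214) and red tray at (461,306), which are decoys.

The scanner is at (152,238) and the till roll at (351,229).

```bash
sed -i "s/np.array(p\['rotation'\]).reshape(3,3).T/R.from_rotvec(p['rotation']).as_matrix().T/" h.py
python3 - <<'E'
from h import *
p=camera_params('top');im,d=read_camera('top');w=world('top',p,d);print(p)
np.savez('top0.npz',im=im,d=d,w=w)
for n,(u,v) in dict(jar=(420,211),carton=(406,237),roll=(351,222),cup=(271,150),table=(350,180),glass=(152,238),stapler=(190,325),phone=(385,325),bottle=(200,133)).items(): print(n,w[v,u].round(3))
def rect(m,n):
    q=w[m][:,:2].astype(np.float32);c,s,a=cv2.minAreaRect(q);print(n,m.sum(),np.round(c,4),np.round(s,4),round(a,2),w[m][:,2].mean().round(4))
def box(x0,y0,x1,y1):
    b=np.zeros((480,640),bool);b[y0:y1,x0:x1]=1;return b
z=w[...,2];ok=d>0
rect(box(110,185,195,290)&ok&(z>.03)&(z<.06),'scanner')
gl=box(110,185,195,290)&ok&(z>.03)&(im.mean(2)>110)
rect(gl,'glass')
for n,b in dict(order=box(380,180,445,265),spare=box(255,175,320,260)).items():
    rect(b&ok&(z>.09)&(z<.15),n+' bar'); rect(b&ok&(z>.02)&(z<.042),n+' tray')
cv2.imwrite('pics/crop1.png',cv2.resize(im[170:280,360:470],None,fx=5,fy=5,interpolation=cv2.INTER_CUBIC))
im,d=read_camera('scene');cv2.imwrite('pics/scene0.png',im);print(read_state())
E
```

```text
{'fx': 516.0941120428531, 'fy': 516.0941120428531, 'cx': 327.1349629675207, 'cy': 235.21555794566987, 'position': array([ 0.38940697, -0.10359179,  1.35306784]), 'rotation': array([ 0.07755514, -0.07485087, -1.5703747 ])}
jar [ 0.567 -0.324  0.127]
carton [ 0.511 -0.301  0.054]
roll [ 0.549 -0.162  0.055]
cup [0.749 0.048 0.006]
table [ 0.669 -0.162  0.   ]
glass [0.51  0.344 0.047]
stapler [0.291 0.243 0.041]
phone [ 0.288 -0.25   0.011]
bottle [0.736 0.188 0.205]
scanner 4823 [0.5129 0.3501] [0.1519 0.2095] 89.36 0.0442
glass 2647 [0.5023 0.3531] [0.1085 0.1893] 88.63 0.0457
order bar 452 [ 0.5439 -0.3208] [0.0233 0.1479] 82.81 0.1233
order tray 505 [ 0.5439 -0.3207] [0.1111 0.1501] 82.83 0.0327
spare bar 425 [0.5579 0.0034] [0.0222 0.148 ] 80.72 0.1239
spare tray 394 [0.5581 0.0042] [0.1104 0.1504] 79.91 0.0335
{'t': 0.15, 'q': array([-1.35341349e+00,  1.30981317e-01,  1.48903643e+00, -3.55147913e-05,
        1.52302041e+00, -8.53930731e-02]), 'dq': array([ 0.00186141, -0.00135458, -0.00103231,  0.00065958,  0.00158014,
        0.00291305]), 'joint_torque': array([ 1.33209451e-03, -5.60479331e+01, -4.92330945e+01,  7.70085678e-02,
        3.06399807e-02, -1.09274397e-04]), 'tool_pos': array([ 0.17888199, -0.57252328,  0.40392803]), 'orientation': array([-3.10423739e+00, -4.73570207e-01,  2.05244086e-04]), 'force': array([ 0.47117886, -0.4407333 , -0.02288278]), 'wrist_torque': array([-0.00081362, -0.02427889,  0.04814709]), 'gripper_force': 0.0, 'opening': 0.09304981293764479}
```

View pics/crop1.png

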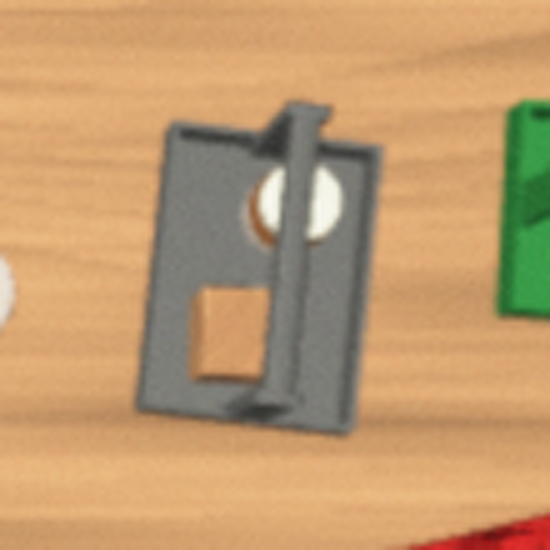

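View pics/scene0.png

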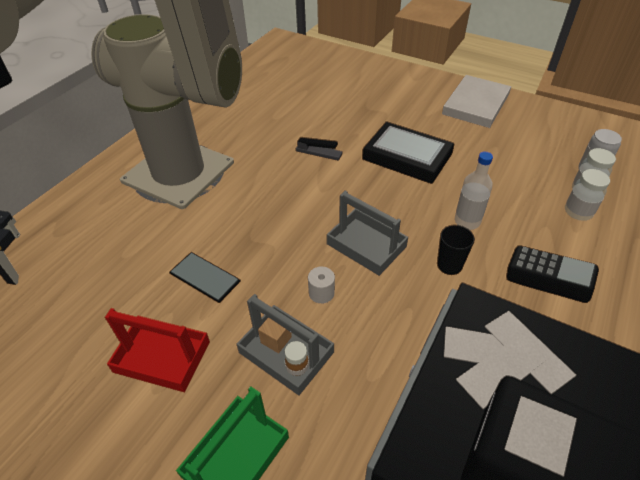

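The crop confirms the order: grey, with the jar (white lid) and the carton. Its measured sizes also match: tray 111×150 mm, bar top near 0.124 m, bar direction −7.2° from world x. The path to the scanner passes over the roll and the spare.

I'll move above the handle first.

Request:
carry_out(
  targets=[
    {"x": 0.053, "y": -0.016, "z": 0, "az": 0.07, "hand": 100},
    {"x": 0.106, "y": -0.033, "z": 0, "az": 0.14, "hand": 100},
    {"x": 0.159, "y": -0.049, "z": 0, "az": 0.21, "hand": 100},
    {"x": 0.212, "y": -0.066, "z": 0, "az": 0.28, "hand": 100},
    {"x": 0.265, "y": -0.082, "z": 0, "az": 0.35, "hand": 100},
    {"x": 0.318, "y": -0.098, "z": 0, "az": 0.428, "hand": 100},
    {"x": 0.371, "y": -0.115, "z": 0, "az": 0.428, "hand": 100},
    {"x": 0.423, "y": -0.131, "z": 0, "az": 0.428, "hand": 100},
  ],
)

```text
schema error: expected keys hand, x, y, z, ax, ay, az
```

Request:
carry_out(
  targets=[
    {"x": 0.053, "y": -0.016, "z": 0, "ax": 0, "ay": 0, "az": 0.07, "hand": 100},
    {"x": 0.106, "y": -0.033, "z": 0, "ax": 0, "ay": 0, "az": 0.14, "hand": 100},
    {"x": 0.159, "y": -0.049, "z": 0, "ax": 0, "ay": 0, "az": 0.21, "hand": 100},
    {"x": 0.212, "y": -0.066, "z": 0, "ax": 0, "ay": 0, "az": 0.28, "hand": 100},
    {"x": 0.265, "y": -0.082, "z": 0, "ax": 0, "ay": 0, "az": 0.35, "hand": 100},
    {"x": 0.318, "y": -0.098, "z": 0, "ax": 0, "ay": 0, "az": 0.428, "hand": 100},
    {"x": 0.371, "y": -0.115, "z": 0, "ax": 0, "ay": 0, "az": 0.428, "hand": 100},
    {"x": 0.423, "y": -0.131, "z": 0, "ax": 0, "ay": 0, "az": 0.428, "hand": 100},
  ],
)

```text
t: 1.15
tool_pos: [0.5449, -0.3202, 0.4044]
orientation: [-3.135, 0.196, 0.001]
force: [-0.2, -0.7, 0.1]
opening: 0.0929
gripper_force: 0.0
```

```bash
cat >> h.py <<'E'
def go(pos,yaw,s=None):
    "shift/turn in tool axes to a tool-down pose whose tool x is at yaw"
    s=s or read_state(); r=R.from_rotvec(s['orientation'])
    g=R.from_matrix(np.array([[np.cos(yaw),np.sin(yaw),0],[np.sin(yaw),-np.cos(yaw),0],[0,0,-1]]))
    return r.inv().apply(np.array(pos)-s['tool_pos']).round(4),(r.inv()*g).as_rotvec().round(4)
E
python3 - <<'E'
from h import *
s=read_state();print(s['t'],s['tool_pos'],s['orientation'],s['q'].round(3))
print(go([.544,-.321,.282],-.1255,s)); print(camera_params('wrist'))
im,d=read_camera('wrist');cv2.imwrite('pics/w1.png',im)
E
```

```text
1.15 [ 0.54493048 -0.32016565  0.40439241] [-3.13523721e+00  1.96384831e-01  6.38414763e-04] [-0.612  0.217  1.392 -0.     1.533  1.084]
(array([-0.0008,  0.001 ,  0.1224]), array([-0.0002,  0.0004,  0.0004]))
{'fx': 371.64829954431775, 'fy': 371.64829954431775, 'cx': 316.85298790850084, 'cy': 242.20065454631802, 'position': array([ 0.62653232, -0.3299872 ,  0.38366938]), 'rotation': array([-0.2214243 ,  0.25100459, -1.68183132])}
```

View pics/w1.png

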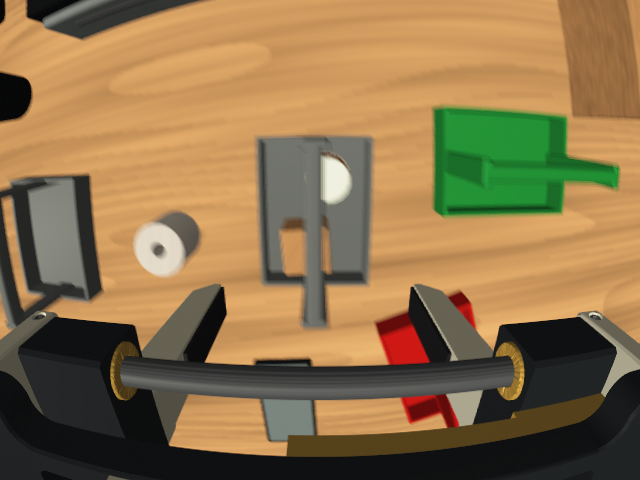

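The wrist view shows the bar at column 313, between the finger pads (about 225 and 410) and parallel to them. The green and red trays are clear. I'll descend and grip.

Request:
carry_out(
  targets=[
    {"x": -0.001, "y": 0.001, "z": 0.03, "ax": 0, "ay": 0, "az": 0, "hand": 100},
    {"x": -0.001, "y": 0.001, "z": 0.06, "ax": 0, "ay": 0, "az": 0, "hand": 100},
    {"x": -0.001, "y": 0.001, "z": 0.09, "ax": 0, "ay": 0, "az": 0, "hand": 100},
    {"x": -0.001, "y": 0.001, "z": 0.112, "ax": 0, "ay": 0, "az": 0, "hand": 80},
    {"x": -0.001, "y": 0.001, "z": 0.122, "ax": 0, "ay": 0, "az": 0, "hand": 60},
    {"x": -0.001, "y": 0.001, "z": 0.122, "ax": 0, "ay": 0, "az": 0, "hand": 40},
    {"x": -0.001, "y": 0.001, "z": 0.122, "ax": 0, "ay": 0, "az": 0, "hand": 30},
    {"x": -0.001, "y": 0.001, "z": 0.122, "ax": 0, "ay": 0, "az": 0, "hand": 25},
  ],
  newtons=20,
)

```text
t: 2.2
tool_pos: [0.5429, -0.3227, 0.2842]
orientation: [3.134, -0.196, 0.003]
force: [-0.1, 0.6, -0.5]
opening: 0.0473
gripper_force: 0.0
```

Request:
carry_out(
  targets=[
    {"x": 0, "y": 0, "z": 0, "ax": 0, "ay": 0, "az": 0, "hand": 20},
    {"x": 0, "y": 0, "z": 0, "ax": 0, "ay": 0, "az": 0, "hand": 17},
    {"x": 0, "y": 0, "z": 0, "ax": 0, "ay": 0, "az": 0, "hand": 14},
    {"x": 0, "y": 0, "z": 0, "ax": 0, "ay": 0, "az": 0, "hand": 0},
    {"x": 0, "y": 0, "z": 0, "ax": 0, "ay": 0, "az": 0, "hand": 0},
    {"x": 0, "y": 0, "z": 0, "ax": 0, "ay": 0, "az": 0, "hand": 0},
  ],
  newtons=20,
)

```text
t: 2.95
tool_pos: [0.5423, -0.3223, 0.2823]
orientation: [-3.135, 0.197, 0.001]
force: [-0.8, 0.9, -2.7]
opening: 0.0139
gripper_force: 20.0
```

Request:
carry_out(
  targets=[
    {"x": 0, "y": 0, "z": 0, "ax": 0, "ay": 0, "az": 0, "hand": 0},
    {"x": 0, "y": 0, "z": 0, "ax": 0, "ay": 0, "az": 0, "hand": 0},
    {"x": 0, "y": 0, "z": 0, "ax": 0, "ay": 0, "az": 0, "hand": 0},
  ],
  newtons=60,
)

```text
t: 3.32
tool_pos: [0.5424, -0.3224, 0.2825]
orientation: [-3.135, 0.197, 0.001]
force: [-0.1, 0.9, -3.9]
opening: 0.0137
gripper_force: 60.0
```

```bash
python3 - <<'E'
from h import *
s=read_state();print(s)
D=np.load('top0.npz');im,w=D['im'],D['w']
c=im[185:290,110:195];g=cv2.cvtColor(c,cv2.COLOR_BGR2HSV)
m=((c.max(2)>120)&(g[...,1]<50)).astype(np.uint8)
n,l,st,ce=cv2.connectedComponentsWithStats(m);i=1+np.argmax(st[1:,4]);k=(l==i)
q=w[185:290,110:195][k];print(st[i],cv2.minAreaRect(q[:,:2].astype(np.float32)),q.mean(0))
E
```

```text
{'t': 3.325, 'q': array([-6.17487368e-01,  2.97663174e-01,  1.52421020e+00, -6.62523863e-05,
        1.32008912e+00,  1.07857639e+00]), 'dq': array([-0.00169663, -0.0013704 , -0.00234883,  0.00089177,  0.00064149,
       -0.00100993]), 'joint_torque': array([ 2.48451637e-03, -6.47805119e+01, -4.90271509e+01,  5.65181393e-02,
       -8.17105151e-02, -1.69992977e-04]), 'tool_pos': array([ 0.54242253, -0.32240533,  0.2824523 ]), 'orientation': array([-3.13529402e+00,  1.96606415e-01,  5.46873404e-04]), 'force': array([-0.06545318,  0.94794878, -3.92600074]), 'wrist_torque': array([ 0.08892585,  0.03362404, -0.03890942]), 'gripper_force': 59.99747157096863, 'opening': 0.013706445860937139}
[  17   20   44   65 2619] ((0.495292067527771, 0.14922267198562622), (0.5217792987823486, 0.1680881530046463), 85.13086700439453) [0.51218954 0.35120434 0.04824997]
```

Gripped at 13.7 mm opening and 60 N. Now a gentle lift of 15 cm.

Request:
carry_out(
  targets=[
    {"x": 0, "y": 0, "z": -0.002, "ax": 0, "ay": 0, "az": 0, "hand": 0},
    {"x": 0, "y": 0, "z": -0.007, "ax": 0, "ay": 0, "az": 0, "hand": 0},
    {"x": 0, "y": 0, "z": -0.015, "ax": 0, "ay": 0, "az": 0, "hand": 0},
    {"x": 0, "y": 0, "z": -0.025, "ax": 0, "ay": 0, "az": 0, "hand": 0},
    {"x": 0, "y": 0, "z": -0.033, "ax": 0, "ay": 0, "az": 0, "hand": 0},
    {"x": 0, "y": 0, "z": -0.038, "ax": 0, "ay": 0, "az": 0, "hand": 0},
    {"x": 0, "y": 0, "z": -0.04, "ax": 0, "ay": 0, "az": 0, "hand": 0},
    {"x": 0, "y": 0, "z": -0.04, "ax": 0, "ay": 0, "az": 0, "hand": 0},
  ],
)

```text
t: 4.32
tool_pos: [0.5425, -0.3224, 0.3227]
orientation: [-3.135, 0.197, 0.0]
force: [-0.2, 0.1, -4.3]
opening: 0.0132
gripper_force: 60.0
```

```bash
cat > chk.py <<'E'
from h import *
import sys
s=read_state();print({k:np.round(s[k],4) for k in('t','tool_pos','orientation','q','force','wrist_torque','opening')})
x0,y0,x1,y1=map(int,sys.argv[2:6])
p=camera_params('top');im,d=read_camera('top');w=world('top',p,d)
cv2.imwrite(f'pics/{sys.argv[1]}.png',cv2.resize(im[y0:y1,x0:x1],None,fx=4,fy=4))
im,_=read_camera('scene');cv2.imwrite(f'pics/{sys.argv[1]}s.png',im)
# tray rim plane, below tcp: expected rim z
zr=s['tool_pos'][2]-.167-.115+.035
b=np.zeros(d.shape,bool);b[y0:y1,x0:x1]=1
hsv=np.load('top0.npz')['im'] is None
m=b&(abs(w[...,2]-zr)<.012)&(np.ptp(im.astype(int) if False else read_camera('top')[0].astype(int),axis=2)<25)
q=w[m];print('tray',m.sum(),zr)
if m.sum()>50:
    print(cv2.minAreaRect(q[:,:2].astype(np.float32)))
    A=np.c_[q[:,:2]-q[:,:2].mean(0),np.ones(len(q))];print('slope/height',np.linalg.lstsq(A,q[:,2],rcond=None)[0].round(4))
E
python3 chk.py l1 360 160 470 290
```

```text
{'t': np.float64(4.325), 'tool_pos': array([ 0.5425, -0.3224,  0.3227]), 'orientation': array([-3.1354e+00,  1.9650e-01,  1.0000e-04]), 'q': array([-0.6174,  0.2626,  1.4898,  0.    ,  1.3893,  1.0786]), 'force': array([-0.2265,  0.0595, -4.3014]), 'wrist_torque': array([ 0.0201, -0.0174,  0.0205]), 'opening': np.float64(0.0132)}
tray 140 0.07567929445846071
((0.5434148907661438, -0.32175707817077637), (0.1067330613732338, 0.14981716871261597), 83.00162506103516)
slope/height [-0.0159  0.0318  0.0744]
```

View pics/l1s.png

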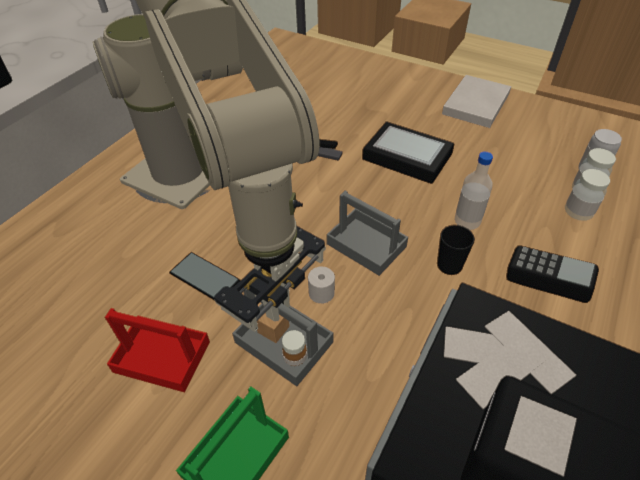

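The scene view shows the order hanging level with the jar and carton upright. The load is about 4.3 N at low wrist torque. I'll raise it further and then traverse smoothly.

Request:
carry_out(
  targets=[
    {"x": 0, "y": 0, "z": -0.006, "ax": 0, "ay": 0, "az": 0, "hand": 0},
    {"x": 0, "y": 0, "z": -0.022, "ax": 0, "ay": 0, "az": 0, "hand": 0},
    {"x": 0, "y": 0, "z": -0.046, "ax": 0, "ay": 0, "az": 0, "hand": 0},
    {"x": 0, "y": 0, "z": -0.073, "ax": 0, "ay": 0, "az": 0, "hand": 0},
    {"x": 0, "y": 0, "z": -0.1, "ax": 0, "ay": 0, "az": 0, "hand": 0},
    {"x": 0, "y": 0, "z": -0.123, "ax": 0, "ay": 0, "az": 0, "hand": 0},
    {"x": 0, "y": 0, "z": -0.138, "ax": 0, "ay": 0, "az": 0, "hand": 0},
    {"x": 0, "y": 0, "z": -0.145, "ax": 0, "ay": 0, "az": 0, "hand": 0},
  ],
)

```text
t: 5.48
tool_pos: [0.5426, -0.3225, 0.4694]
orientation: [3.134, -0.196, 0.003]
force: [0.2, 0.3, -5.7]
opening: 0.0134
gripper_force: 60.0
```

Request:
carry_out(
  targets=[
    {"x": -0.001, "y": -0.004, "z": 0, "ax": 0, "ay": 0, "az": 0, "hand": 0},
    {"x": -0.002, "y": -0.014, "z": 0, "ax": 0, "ay": 0, "az": 0, "hand": 0},
    {"x": -0.005, "y": -0.031, "z": 0, "ax": 0, "ay": 0, "az": 0, "hand": 0},
    {"x": -0.0095, "y": -0.055, "z": 0, "ax": 0, "ay": 0, "az": 0, "hand": 0},
    {"x": -0.015, "y": -0.087, "z": 0, "ax": 0, "ay": 0, "az": 0, "hand": 0},
    {"x": -0.021, "y": -0.123, "z": 0, "ax": 0, "ay": 0, "az": 0, "hand": 0},
    {"x": -0.028, "y": -0.163, "z": 0, "ax": 0, "ay": 0, "az": 0, "hand": 0},
    {"x": -0.035, "y": -0.202, "z": 0, "ax": 0, "ay": 0, "az": 0, "hand": 0},
  ],
)

```text
t: 6.48
tool_pos: [0.5323, -0.1148, 0.4677]
orientation: [-3.135, 0.195, -0.0]
force: [0.2, -0.0, -4.0]
opening: 0.0133
gripper_force: 60.0
```

Request:
carry_out(
  targets=[
    {"x": -0.0063, "y": -0.0365, "z": 0, "ax": 0, "ay": 0, "az": 0, "hand": 0},
    {"x": -0.012, "y": -0.069, "z": 0, "ax": 0, "ay": 0, "az": 0, "hand": 0},
    {"x": -0.017, "y": -0.0995, "z": 0, "ax": 0, "ay": 0, "az": 0, "hand": 0},
    {"x": -0.022, "y": -0.129, "z": 0, "ax": 0, "ay": 0, "az": 0, "hand": 0},
    {"x": -0.027, "y": -0.159, "z": 0, "ax": 0, "ay": 0, "az": 0, "hand": 0},
    {"x": -0.0325, "y": -0.189, "z": 0, "ax": 0, "ay": 0, "az": 0, "hand": 0},
    {"x": -0.038, "y": -0.222, "z": 0, "ax": 0, "ay": 0, "az": 0, "hand": 0},
    {"x": -0.0445, "y": -0.258, "z": 0, "ax": 0, "ay": 0, "az": 0, "hand": 0},
  ],
)

```text
t: 7.48
tool_pos: [0.5198, 0.146, 0.4678]
orientation: [-3.135, 0.196, -0.0]
force: [-0.5, 0.4, -4.9]
opening: 0.0135
gripper_force: 60.0
```

Request:
carry_out(
  targets=[
    {"x": -0.007, "y": -0.039, "z": 0, "ax": 0, "ay": 0, "az": -0.005, "hand": 0},
    {"x": -0.014, "y": -0.079, "z": 0, "ax": 0, "ay": 0, "az": -0.017, "hand": 0},
    {"x": -0.02, "y": -0.115, "z": 0, "ax": 0, "ay": 0, "az": -0.035, "hand": 0},
    {"x": -0.0255, "y": -0.147, "z": 0, "ax": 0, "ay": 0, "az": -0.057, "hand": 0},
    {"x": -0.03, "y": -0.171, "z": 0, "ax": 0, "ay": 0, "az": -0.08, "hand": 0},
    {"x": -0.033, "y": -0.188, "z": 0, "ax": 0, "ay": 0, "az": -0.1, "hand": 0},
    {"x": -0.0345, "y": -0.198, "z": 0, "ax": 0, "ay": 0, "az": -0.11, "hand": 0},
    {"x": -0.035, "y": -0.202, "z": 0, "ax": 0, "ay": 0, "az": -0.115, "hand": 0},
  ],
)

```text
t: 8.48
tool_pos: [0.5114, 0.349, 0.4677]
orientation: [3.141, -0.015, -0.0]
force: [1.3, -1.4, -5.1]
opening: 0.0137
gripper_force: 60.0
```

Request:
carry_out(
  targets=[
    {"x": 0, "y": 0, "z": 0, "ax": 0, "ay": 0, "az": 0, "hand": 0},
    {"x": 0, "y": 0, "z": 0, "ax": 0, "ay": 0, "az": 0, "hand": 0},
  ],
)

```text
t: 8.72
tool_pos: [0.5118, 0.3481, 0.4678]
orientation: [3.141, -0.018, 0.0]
force: [0.2, -0.4, -5.7]
opening: 0.0136
gripper_force: 60.0
```

```bash
python3 chk.py s1 80 160 240 300; python3 -c "
from h import *
print(go([.512,.3495,.4275],-.0112))"
```

```text
{'t': np.float64(8.725), 'tool_pos': array([0.5118, 0.3481, 0.4678]), 'orientation': array([ 3.1414e+00, -1.7700e-02,  1.0000e-04]), 'q': array([ 5.1450e-01,  1.6470e-01,  1.3367e+00, -2.0000e-04,  1.6403e+00,
        2.0965e+00]), 'force': array([ 0.1904, -0.3834, -5.7167]), 'wrist_torque': array([0.0506, 0.0018, 0.0335]), 'opening': np.float64(0.0136)}
tray 488 0.2207805794737899
((0.5128493309020996, 0.346449077129364), (0.11203943938016891, 0.14851057529449463), 89.068359375)
slope/height [-0.0071  0.0092  0.219 ]
(array([ 0.0002, -0.0013,  0.0403]), array([ 0.0001, -0.0001,  0.0002]))
```

View pics/s1s.png

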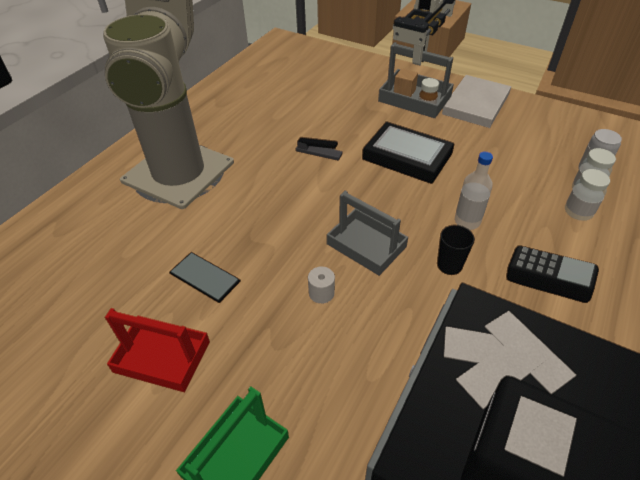

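The carrier is over the scanner and level, with the goods upright and everything else in place. The top view puts the tray at (0.5128, 0.3464) against the glass at (0.513, 0.350). I'll lower it 40 mm with a small y correction.

Request:
carry_out(
  targets=[
    {"x": 0, "y": -0.001, "z": 0.002, "ax": 0, "ay": 0, "az": 0, "hand": 0},
    {"x": 0, "y": -0.002, "z": 0.008, "ax": 0, "ay": 0, "az": 0, "hand": 0},
    {"x": 0, "y": -0.003, "z": 0.016, "ax": 0, "ay": 0, "az": 0, "hand": 0},
    {"x": 0, "y": -0.003, "z": 0.025, "ax": 0, "ay": 0, "az": 0, "hand": 0},
    {"x": 0, "y": -0.003, "z": 0.033, "ax": 0, "ay": 0, "az": 0, "hand": 0},
    {"x": 0, "y": -0.003, "z": 0.038, "ax": 0, "ay": 0, "az": 0, "hand": 0},
    {"x": 0, "y": -0.003, "z": 0.039, "ax": 0, "ay": 0, "az": 0, "hand": 0},
    {"x": 0, "y": -0.003, "z": 0.039, "ax": 0, "ay": 0, "az": 0, "hand": 0},
  ],
)

```text
t: 9.88
tool_pos: [0.5116, 0.3517, 0.429]
orientation: [-3.141, 0.016, -0.0]
force: [-0.3, -0.2, -4.2]
opening: 0.0138
gripper_force: 60.0
```

Request:
carry_out(
  targets=[
    {"x": 0, "y": 0, "z": 0, "ax": 0, "ay": 0, "az": 0, "hand": 0},
    {"x": 0, "y": 0, "z": 0, "ax": 0, "ay": 0, "az": 0, "hand": 0},
    {"x": 0, "y": 0, "z": 0, "ax": 0, "ay": 0, "az": 0, "hand": 0},
    {"x": 0, "y": 0, "z": 0, "ax": 0, "ay": 0, "az": 0, "hand": 0},
  ],
)

```text
t: 10.38
tool_pos: [0.5116, 0.3517, 0.4288]
orientation: [-3.141, 0.016, -0.0]
force: [-0.4, -0.1, -4.9]
opening: 0.0133
gripper_force: 60.0
```

```bash
python3 chk.py f1 80 160 240 300
```

```text
{'t': np.float64(10.375), 'tool_pos': array([0.5116, 0.3517, 0.4288]), 'orientation': array([-3.1415e+00,  1.6000e-02, -1.0000e-04]), 'q': array([0.5197, 0.1778, 1.3923, 0.    , 1.5714, 2.1007]), 'force': array([-0.3799, -0.0787, -4.9097]), 'wrist_torque': array([ 0.009 ,  0.0536, -0.04  ]), 'opening': np.float64(0.0133)}
tray 478 0.18179889092458887
((0.5131397247314453, 0.35058844089508057), (0.11227411031723022, 0.15038138628005981), 89.21363830566406)
slope/height [-0.0046  0.0057  0.18  ]
```

View pics/f1s.png

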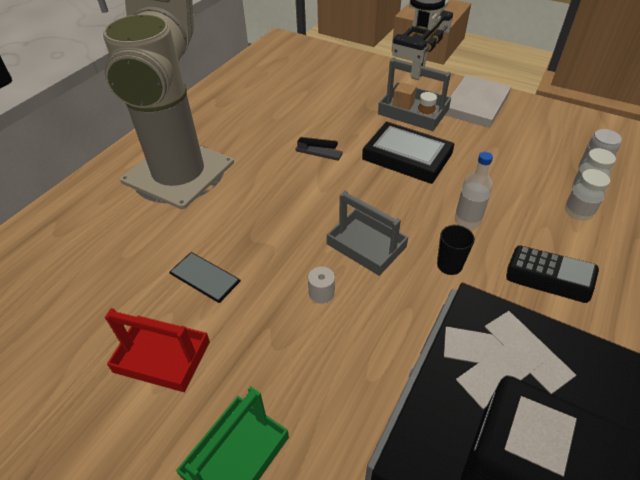

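The tray is at (0.513, 0.3506), −0.8° from world x, level, with its underside near 0.145 m. That is 10 cm above the glass, and the goods are upright. I'll hand it in.

```bash
python3 -c "
from plant import robot
print(robot.close_job())"
```

```text
the job is handed in; nothing more can be done
None
```

The job is handed in: the arm is holding the full carrier level and still, about 10 cm above the glass and centred over it within about 1 mm by the top camera, with the jar and carton upright and nothing else moved.

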